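Point out the odd sample tube and log it

ROBOT

A 6-joint arm with a two-finger parallel gripper is mounted at the origin on the work surface. World frame = base frame: x ahead of the robot, y to its left, z up, the work surface at z = 0. Lengths are in m, angles in rad, forces in N, time in s.
With the tool pointing down it reaches from about 0.25 to 0.775 m from the base axis. Payload 8.9 kg.
Tool frame: the origin (TCP) lies at the very end of the fingers, on their centre line; the grasp point (between the pads) lies 19 mm behind it; z points along the fingers, y is the line along which they close (so a half turn about z gives the same grasp; the last joint's range is limited). The gripper opens to 85 mm and grips with 20 to 120 N. Pads are 22 mm wide; open, the fingers measure 114 mm over their backs; the gripper's body (76 mm by 85 mm) begins 54 mm behind the grasp point. The pads swing forward as they close: fully open they stand 13 mm farther back than shut.
Start: joints at [0.987, 0.291, -0.153, 1.127, 0, 1.431], TCP at [0.226, 0.474, 0.231] pointing down, gripper open.
Joint ranges: [-2.52, 2.52], [-0.91, 1.74], [-1.3, 1.37], [-1.96, 2.02], [-1.52, 1.47], [-3.14, 3.14]. Speed limits (rad/s): [2.22, 2.22, 2.79, 3.14, 3.14, 3.14].

INTERFACE

Orientations are given as a unit quaternion [x, y, z, w].
In Python, from bench import r gives the robot as it stands.
- The arm moves only by the tool jog_arm, never from a script. Its argument "deltas" is text: rows parted by semicolons, each of 5 numbers parted by spaces: the shift along the tool's x, y, z in mm, then the turn about the tool's z in degrees, then the finger opening in mm, from 0 to 85.4. In form: tx ty tz yaw hand; .... A call has 1 to 5 rows; each row shifts and turns the commanded pose from where the row before left it, along the tool's axes as they then stand; what a row does not reach is not made up. A row lasts 1/12 s, in which the tool goes at most 41.7 mm and 7.16 degrees, less where a joint would pass 70% of its speed; a pose out of reach is approached as far as the arm can. A call is refused whole if a number of a shift passes 41.7 or a number of a turn 7.16, either way. A call with a gripper value outside its range is refused whole. The fingers move at their own pace and stop on an object; the grip force is fixed at half the most. Time passes only in rows, so rows that do not move let the fingers close. It gives the time, the measured TCP pose, the force, the opening and the grip force at its end, in the units of the state.
- r.get_obs(): the state, without advancing time (a new reading comes with each control period).
- r.capture(name): name is "side" or "top" or "wrist"; returns the picture (420x560x3 uint8, red, green, blue); there is no depth.
- r.calibration(name): a dict with "mtx" (3x3 intrinsics, pixels), "extrinsics" (4x4, takes a point from camera to world coordinates). Camera axes: x right, y down, z forward; pixel columns grow to the right and rows downward; lengths in m; the calibration is good to about 2 mm. A picture is of the moment at which its call begins: read the wrist's pose just before it. calibration takes no time and is no camera call; for the wrist camera it gives the pose at the moment of the call.
- r.hand_in(): hands the job in; it is judged then, once.
Trained networks look in the newest picture that a camera, given by its name, has taken for a name from the list of things; names that differ only in an ending like _2 or _b are one class to them, and where a whole thing is asked for, a point or a joint stands for the part that bears it (a point fixed in the world has none). Each returns a list of dicts, best first, with "score" (0 to 1); they miss things now and then, are a little off and sometimes report something else, mostly with a low value. They report only what shows in the picture. A call takes as long as a camera call. They do not tell look-alikes from the thing itself.
- r.boxes_of(camera, label): "rect" ([left, top, width, height] as shares, 0 to 1, of the picture: columns of its width, rows of its height, round what is visible of it).
- r.masks_of(camera, label): "pixels" (420x560 bool, what is visible of it) and "rect" ([left, top, width, height] as shares, 0 to 1, of the picture: columns of its width, rows of its height, round what is visible of it).
The state is a dict: "time": time; "q": joint angles; "qd": joint speeds; "tau": joint torques, N m; "tool_pos": TCP position; "eef_rot": TCP orientation; "contact_force": force on the tool from outside, world axes, zero at the start; "wrist_torque": the same for the moment, N m; "finger_gap": finger opening in m; "finger_force": force on a finger pad.
Only numpy, scipy, OpenCV 4.12 (cv2) and the standard library are available. Lean on these libraries where they do the work, as an engineer would, in place of code of your own. Each camera call takes 0.05 s, during which the arm holds its last target. There are 200 camera calls.

TASK

One tube in the blue rack has a green cap and does not belong among the orange ones. Point it out from straight above, fingertips about two centimetres over the middle of its cap, keep pointing for two seconds or a little more, and then press the red button fully down and let it come up again to log the find. Do not touch or lift any tube, the rack, the jar, the bottle or the pen, and leave the white button unpressed.

Things in the scene. Friction and masses are not known exactly. Their poses are not given: they have to be found in the camera images.
- green_cap_top (a point): centre of the flat top of the green cap, the odd one out; the cap is 18 mm across. About 104 mm above the bench
- green_tube: the tube with the green cap: amber tube 16 mm across with a white label and a green cap 18 mm across and 20 mm tall; 100 mm tall overall, loose, upright in the rack, with a millimetre of play all round. Origin at the centre of its underside, z up
- rack: blue grid rack fixed to the bench, 92 mm deep (its x), 190 mm long (its y) and 64 mm tall; square openings at 22 mm pitch, of which eight, 44 mm apart, hold tubes. Which of them holds the green-capped tube changes. The tubes rise to 104 mm above the bench. Origin at the centre of its underside on the bench
- orange_tube1: tube of the same shape and size as the green one but with an orange cap, loose and upright in the rack; origin at the centre of its underside. Not to be touched
- orange_tube2: tube of the same shape and size as the green one but with an orange cap, loose and upright in the rack; origin at the centre of its underside. Not to be touched
- orange_tube3: tube of the same shape and size as the green one but with an orange cap, loose and upright in the rack; origin at the centre of its underside. Not to be touched
- orange_tube4: tube of the same shape and size as the green one but with an orange cap, loose and upright in the rack; origin at the centre of its underside. Not to be touched
- orange_tube5: tube of the same shape and size as the green one but with an orange cap, loose and upright in the rack; origin at the centre of its underside. Not to be touched
- orange_tube6: tube of the same shape and size as the green one but with an orange cap, loose and upright in the rack; origin at the centre of its underside. Not to be touched
- orange_tube7: tube of the same shape and size as the green one but with an orange cap, loose and upright in the rack; origin at the centre of its underside. Not to be touched
- red_button_top (a point): centre of the top face of the red round push button, 36 mm across, facing up, on a black collar on a white and grey box (90 x 80 mm, 36 mm tall) fixed to the bench; the face stands 10 mm proud of the collar and 58 mm above the bench when unpressed; its height is that of the unpressed face. Placed to the robot's right, in either of two places
- red_button (a joint): how far the red button is pressed, m: 0 is up, 0.006 fully down. It is sprung: about 5 N takes it fully down, and it comes up again by itself
- white_button_top (a point): centre of the top of the white push button, same shape and size as the red one; not to be pressed
- white_button (a joint): how far the white button is pressed, m: 0 is up, 0.006 fully down
- specimen_jar: loose jar with a yellow lid, 60 mm across, 65 mm tall, beyond the rack; origin at the centre of its underside. Bystander
- reagent_bottle: loose white bottle with a blue cap, 44 mm across, 95 mm tall; origin at the centre of its underside. Bystander
- pen: loose white marker pen with a black cap, 120 mm long (its x), 13 mm thick, lying on the bench; origin at the centre of its underside. Bystander
Not all that is in view belongs to the job. What is meant by the rack is not brown, pink or yellow, and is the smaller of those in its own colour.

How it is judged:
On the way, in this order (a step that is already met when the one before it is completed fails the run):
1. the fingers point at the green cap from just above it, for the dwell (horizontal distance between the grasp point and green_cap_top below 0.018 m and z of the grasp point in the frame of rack between 0.104 and 0.179 m), for 1.7 s.
2. the red button is pressed down (value of joint red_button above 0.0045 m), for 0.04 s.
At the end, for the whole second after the job is handed in: After 1.7 s with the grip point 0-75 mm above the green cap and within 18 mm sideways, then a press of over 4.5 mm on red: both buttons up (under 1.5 mm), every tube at rest within 8 mm of its start, tilt under 0.12 rad; jar, bottle, pen at rest within 10 mm of theirs (value of joint each of red_button, white_button below 0.0015 m and distance of each of green_tube, orange_tube1, orange_tube2, orange_tube3, orange_tube4, orange_tube5, orange_tube6, orange_tube7 from where it was at the start of the episode below 0.008 m and angle between each of green_tube, orange_tube1, orange_tube2, orange_tube3, orange_tube4, orange_tube5, orange_tube6, orange_tube7's own z axis and vertical below 0.12 rad and distance of each of specimen_jar, reagent_bottle, pen from where it was at the start of the episode below 0.01 m and linear speed of each of green_tube, orange_tube1, orange_tube2, orange_tube3, orange_tube4, orange_tube5, orange_tube6, orange_tube7, specimen_jar, reagent_bottle, pen below 0.02 m/s); the robot touches nothing.
It fails at once if the robot touches a tube or the rack (over 0.3 N) (contact force between any of the fingers, the arm and green_tube above 0.3 N or contact force between any of the fingers, the arm and orange_tube1 above 0.3 N or contact force between any of the fingers, the arm and orange_tube2 above 0.3 N or contact force between any of the fingers, the arm and orange_tube3 above 0.3 N or contact force between any of the fingers, the arm and orange_tube4 above 0.3 N or contact force between any of the fingers, the arm and orange_tube5 above 0.3 N or contact force between any of the fingers, the arm and orange_tube6 above 0.3 N or contact force between any of the fingers, the arm and orange_tube7 above 0.3 N or contact force between any of the fingers, the arm and rack above 0.3 N).
It fails at once if the robot touches the jar, the bottle or the pen (over 0.3 N) (contact force between any of the fingers, the arm and specimen_jar above 0.3 N or contact force between any of the fingers, the arm and reagent_bottle above 0.3 N or contact force between any of the fingers, the arm and pen above 0.3 N).
It fails at once if a tube is lifted or shifted by over 10 mm (distance of any of green_tube, orange_tube1, orange_tube2, orange_tube3, orange_tube4, orange_tube5, orange_tube6, orange_tube7 from where it was at the start of the episode above 0.01 m).
It fails at once if the white button is pressed by over 2 mm (value of joint white_button above 0.002 m).
It also fails if it takes over 38 s, if anything falls off the work surface, if the arm or the gripper's body presses on something with over 40 N, if the wrist force passes 120 N, or if a joint passes its speed limit or range.

## Working session

There is one attempt and no reset: what is moved stays moved. The work goes in short steps, Python scripts to look and compute and a tool call to move; the robot and the scene stay as the last step left them, time stands still between calls to the robot, and variables do not carry over. Pictures are saved under pics/ and viewed, at most 10 in all, crops included, and the job is handed in when it is done.

Besides the shell and the picture viewer there is one more tool, called after ">>>" as a command line: name --argument value ..., lists and objects as JSON in quotes. jog_arm: Moves the arm, as the interface text tells. Its arguments: {"type":"object","properties":{"deltas":{"type":"string"}},"required":["deltas"]}

```bash
mkdir -p pics; python3 - <<'E'
from bench import r
import cv2,numpy as np
for n in("top","side"):
    im=r.capture(n); cv2.imwrite(f"pics/{n}0.png",im[:,:,::-1])
    for l in("green_tube","rack","red_button","white_button","green_cap_top"):
        for d in r.boxes_of(n,l)[:3]:
            a=d["rect"];print(n,l,round(d["score"],2),[round(a[0]*560),round(a[1]*420),round(a[2]*560),round(a[3]*420)])
o=r.get_obs();print(o["time"],o["tool_pos"],o["eef_rot"])
E
```

```text
top green_tube 0.53 [177, 206, 16, 39]
top green_tube 0.51 [272, 193, 8, 10]
top rack 0.94 [365, 103, 75, 50]
top rack 0.9 [100, 286, 109, 67]
top rack 0.88 [161, 129, 70, 42]
top white_button 0.43 [263, 171, 70, 46]
side green_tube 0.47 [248, 212, 10, 33]
side rack 0.95 [325, 304, 110, 116]
side rack 0.92 [217, 189, 68, 70]
side rack 0.64 [189, 127, 57, 47]
side red_button 0.52 [248, 189, 9, 19]
side red_button 0.39 [270, 145, 13, 6]
side white_button 0.53 [307, 162, 12, 9]
side green_cap_top 0.64 [248, 214, 11, 23]
side green_cap_top 0.36 [216, 189, 70, 71]
0.6 [0.22588516 0.47390782 0.23130293] [ 2.20565570e-01  9.75372149e-01 -7.98023084e-06 -8.34523846e-06]
```

View pics/top0.png

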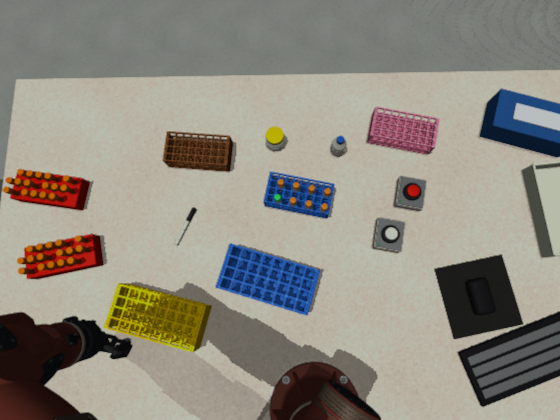

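View pics/side0.png

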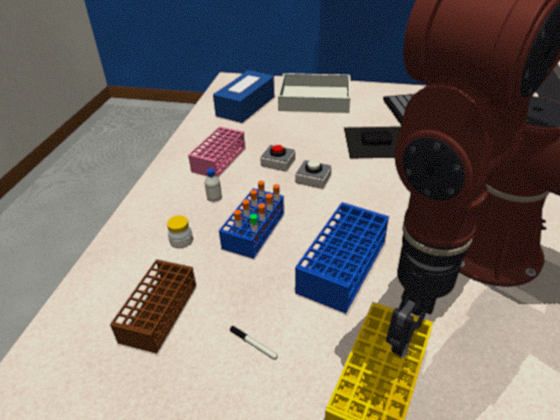

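The top picture shows the small blue rack at (299,195) with a green cap at (277,198), the red button at (413,191) and the white one at (391,233). 

Possible mix-ups for the rack are the large, empty blue rack (268,278), the brown (198,151), pink (403,130) and yellow (158,317) racks, and the red racks with orange caps on the left. For the cap, there are the orange caps beside it. For the button, there is the white one. I choose the small blue rack, its green cap and the red button.

```bash
cat >h.py <<'E'
import cv2,numpy as np
from scipy.spatial.transform import Rotation as R
def proj(c,u,v,z):
    T=np.array(c["extrinsics"]);d=T[:3,:3]@np.linalg.inv(c["mtx"])@[u,v,1]
    return T[:3,3]+d*(z-T[2,3])/d[2]
def blobs(im,lo,hi,win,amin=6):
    h=cv2.cvtColor(im,cv2.COLOR_RGB2HSV);m=cv2.inRange(h,lo,hi)
    k=np.zeros_like(m);x0,y0,x1,y1=win;k[y0:y1,x0:x1]=m[y0:y1,x0:x1]
    n,_,s,c=cv2.connectedComponentsWithStats(k)
    return [(c[i].round(1),s[i,:].tolist()) for i in range(1,n) if s[i,4]>=amin]
E
python3 - <<'E'
from bench import r
from h import *
I={n:cv2.imread(f"pics/{n}0.png")[:,:,::-1].copy() for n in("top","side")}
W={"top":(260,165,440,255),"side":(220,140,335,240)}
for n in I:
    c=r.calibration(n);print(n,"cam",np.round(c["extrinsics"],3)[:3,3])
    for nm,lo,hi,z in(("green",(45,110,60),(85,255,255),.104),("orange",(5,140,100),(18,255,255),.104),("red",(0,180,110),(4,255,255),.058),("white",(0,0,190),(180,40,255),.058),("blue",(105,140,50),(125,255,255),.064)):
        for p,s in blobs(I[n],lo,hi,W[n],10 if nm!="blue" else 300): print(n,nm,p,s,proj(c,*p,z).round(3))
    for l in("bottle","jar"):pass
c=r.calibration("top")
for nm,p,z in(("bottlecap",(340,140),.095),("jar",(275,135),.065),("pen",(187,225),.01),("bigrack",(268,278),.064)):print(nm,proj(c,*p,z).round(3))
a=cv2.resize(I["top"][165:255,255:440],None,fx=4,fy=4,interpolation=cv2.INTER_CUBIC);cv2.imwrite("pics/crop.png",a[:,:,::-1])
E
```

```text
top cam [0.32  0.054 1.205]
top green [277.3 197.3] [274, 194, 7, 8, 45] [0.57  0.096 0.104]
top orange [280.4 182.2] [278, 179, 6, 7, 32] [0.613 0.087 0.104]
top orange [295.9 184.7] [294, 182, 5, 6, 27] [0.605 0.044 0.104]
top orange [311.3 188.1] [309, 185, 6, 7, 30] [0.595 0.002 0.104]
top orange [326.8 190.9] [324, 188, 6, 7, 32] [ 0.586 -0.041  0.104]
top orange [292.6 200.2] [290, 197, 6, 7, 31] [0.561 0.054 0.104]
top orange [308.2 203.1] [306, 200, 6, 7, 32] [0.552 0.011 0.104]
top orange [323.7 206.2] [321, 203, 6, 7, 33] [ 0.543 -0.031  0.104]
top red [413.1 190.1] [407, 185, 13, 12, 118] [ 0.597 -0.291  0.058]
top blue [297.2 196. ] [264, 172, 70, 46, 1580] [0.582 0.04  0.064]
side cam [0.315 0.922 0.824]
side green [253.1 218.7] [250, 214, 8, 11, 69] [0.571 0.102 0.104]
side orange [260.8 184.6] [258, 181, 6, 9, 39] [ 0.585 -0.035  0.104]
side orange [275.9 188.7] [273, 185, 6, 9, 41] [ 0.543 -0.024  0.104]
side orange [253.2 194.1] [251, 190, 6, 9, 44] [0.595 0.008 0.104]
side orange [268.7 198.4] [266, 194, 6, 10, 49] [0.552 0.019 0.104]
side orange [245.3 204. ] [243, 200, 6, 10, 46] [0.604 0.051 0.104]
side orange [261.1 207.8] [259, 204, 6, 10, 45] [0.562 0.059 0.104]
side orange [237.2 214.3] [234, 210, 7, 10, 51] [0.613 0.093 0.104]
side red [277.2 148. ] [272, 146, 11, 5, 47] [ 0.598 -0.292  0.058]
side white [284.  187.3] [220, 140, 115, 100, 5957] [ 0.537 -0.095  0.058]
side blue [253.1 225.8] [220, 196, 63, 44, 927] [0.578 0.083 0.064]
bottlecap [ 0.737 -0.083  0.095]
jar [0.766 0.103 0.065]
pen [0.51  0.367 0.01 ]
bigrack [0.351 0.123 0.064]
```

View pics/crop.png

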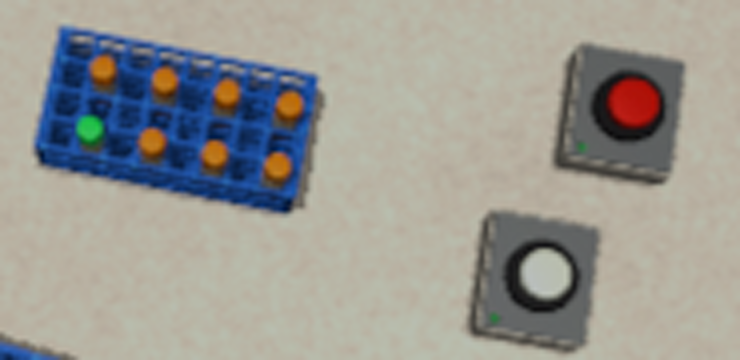

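The crop confirms it: the green cap is at the front-left of the small blue rack, and the red button is the farther of the two. Both cameras agree on positions, and the cap spacing comes out at the expected 44 mm.

>>> jog_arm --deltas "-20 -8 0 0 0; -31 -13 0 0 0; -31 -13 0 0 0; -31 -13 0 0 0; -31 -13 0 0 0"

```text
time: 1.02
tool_pos: [0.3308, 0.3567, 0.2314]
eef_rot: [0.22, 0.975, 0.0, 0.0]
contact_force: [0.7, 0.3, -1.0]
finger_gap: 0.0255
finger_force: 0.0
```

>>> jog_arm --deltas "-31 -13 0 0 0; -31 -13 0 0 0; -31 -13 0 0 0; -31 -13 0 0 0; -31 -13 0 0 0"

```text
time: 1.43
tool_pos: [0.443, 0.231, 0.2315]
eef_rot: [0.221, 0.975, 0.0, 0.0]
contact_force: [-0.1, 0.7, -0.3]
finger_gap: 0.0002
finger_force: 0.0
```

>>> jog_arm --deltas "-31 -13 0 0 0; -31 -13 0 0 0; -31 -13 0 0 0; -31 -13 0 0 0; -31 -13 0 0 0"

```text
time: 1.85
tool_pos: [0.5549, 0.1055, 0.2314]
eef_rot: [0.221, 0.975, 0.0, 0.0]
contact_force: [0.7, -0.9, 0.6]
finger_gap: -0.0001
finger_force: 0.0
```

>>> jog_arm --deltas "-20 -3 0 0 0; 0 0 0 0 0; 0 0 0 0 0"

```text
time: 2.1
tool_pos: [0.571, 0.095, 0.2309]
eef_rot: [0.221, 0.975, -0.0, -0.0]
contact_force: [0.1, 0.1, -0.2]
finger_gap: -0.0
finger_force: 0.0
```

>>> jog_arm --deltas "0 0 25 0 0; 0 0 25 0 0; 0 0 20 0 0; 0 0 0 0 0; 0 0 0 0 0"

```text
time: 2.52
tool_pos: [0.5693, 0.0966, 0.1611]
eef_rot: [0.22, 0.975, -0.0, -0.001]
contact_force: [-0.0, 0.1, 0.5]
finger_gap: 0.0001
finger_force: 0.0
```

```bash
python3 - <<'E'
from bench import r
from h import *
c=r.calibration("wrist");im=r.capture("wrist");cv2.imwrite("pics/w.png",im[:,:,::-1])
for p,s in blobs(im,(45,110,60),(85,255,255),(0,0,560,420),40): print(p,s,proj(c,*p,.104).round(4))
print(r.get_obs()["tool_pos"])
E
```

```text
[280.2 232.4] [265, 214, 32, 38, 990] [0.5696 0.0993 0.104 ]
[0.5704994  0.09646351 0.16229038]
```

View pics/w.png

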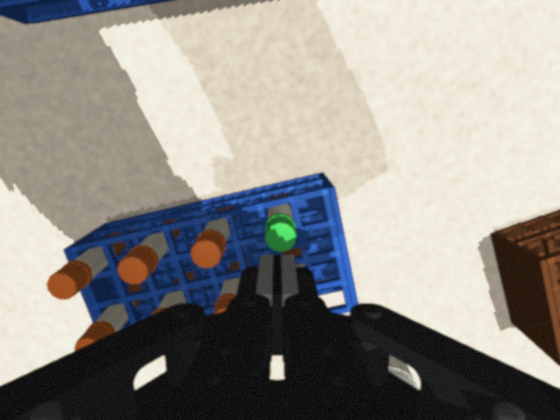

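The wrist view shows the green cap at (280,232), straight in line with the fingertips. It measures (0.570, 0.098), within 3 mm of the tool. Next I descend to about 21 mm above it and dwell.

>>> jog_arm --deltas "0 -1 18 0 0; 0 0 18 0 0; 0 0 0 0 0; 0 0 0 0 0; 0 0 0 0 0"

```text
time: 2.98
tool_pos: [0.5712, 0.0951, 0.1271]
eef_rot: [0.22, 0.975, 0.0, 0.001]
contact_force: [-0.4, -1.0, 0.1]
finger_gap: -0.0003
finger_force: 0.0
```

>>> jog_arm --deltas "0 0 0 0 0; 0 0 0 0 0; 0 0 0 0 0; 0 0 0 0 0; 0 0 0 0 0"

```text
time: 3.4
tool_pos: [0.5704, 0.0949, 0.1255]
eef_rot: [0.221, 0.975, 0.0, 0.0]
contact_force: [-1.5, -0.4, 0.1]
finger_gap: -0.0003
finger_force: 0.0
```

>>> jog_arm --deltas "0 0 0 0 0; 0 0 0 0 0; 0 0 0 0 0; 0 0 0 0 0; 0 0 0 0 0"

```text
time: 3.82
tool_pos: [0.5703, 0.0948, 0.1253]
eef_rot: [0.221, 0.975, -0.0, -0.0]
contact_force: [0.3, 0.4, -0.5]
finger_gap: -0.0
finger_force: 0.0
```

>>> jog_arm --deltas "0 0 0 0 0; 0 0 0 0 0; 0 0 0 0 0; 0 0 0 0 0; 0 0 0 0 0"

```text
time: 4.23
tool_pos: [0.5703, 0.0948, 0.1253]
eef_rot: [0.221, 0.975, -0.0, -0.0]
contact_force: [0.5, 0.4, -0.5]
finger_gap: -0.0003
finger_force: 0.0
```

>>> jog_arm --deltas "0 0 0 0 0; 0 0 0 0 0; 0 0 0 0 0; 0 0 0 0 0; 0 0 0 0 0"

```text
time: 4.65
tool_pos: [0.5703, 0.0949, 0.1253]
eef_rot: [0.221, 0.975, 0.0, 0.0]
contact_force: [0.2, -0.4, -1.1]
finger_gap: 0.0001
finger_force: 0.0
```

>>> jog_arm --deltas "0 0 0 0 0; 0 0 0 0 0; 0 0 0 0 0; 0 0 0 0 0; 0 0 0 0 0"

```text
time: 5.07
tool_pos: [0.5703, 0.0948, 0.1253]
eef_rot: [0.221, 0.975, 0.0, 0.0]
contact_force: [0.4, 1.4, -0.8]
finger_gap: -0.0002
finger_force: 0.0
```

>>> jog_arm --deltas "0 0 0 0 0; 0 0 0 0 0; 0 0 0 0 0; 0 0 0 0 0; 0 0 0 0 0"

```text
time: 5.48
tool_pos: [0.5703, 0.0949, 0.1253]
eef_rot: [0.221, 0.975, 0.0, 0.0]
contact_force: [-0.4, -0.3, -0.0]
finger_gap: 0.0002
finger_force: 0.0
```

>>> jog_arm --deltas "0 0 -25 0 0; 0 0 -35 0 0; 0 0 -35 0 0; 0 0 -10 0 0; 0 0 0 0 0"

```text
time: 5.9
tool_pos: [0.5722, 0.0949, 0.2337]
eef_rot: [0.221, 0.975, 0.001, 0.003]
contact_force: [0.6, 0.5, 0.1]
finger_gap: 0.0002
finger_force: 0.0
```

>>> jog_arm --deltas "-12 -20 0 0 0; -16 -29 0 0 0; -16 -29 0 0 0; -16 -29 0 0 0; -16 -29 0 0 0"

```text
time: 6.32
tool_pos: [0.5797, -0.0619, 0.2289]
eef_rot: [0.22, 0.975, 0.0, -0.001]
contact_force: [1.6, 0.1, -0.6]
finger_gap: -0.0002
finger_force: 0.0
```

>>> jog_arm --deltas "-16 -29 0 0 0; -16 -29 0 0 0; -16 -29 0 0 0; -16 -29 0 0 0; -16 -29 0 0 0"

```text
time: 6.73
tool_pos: [0.5895, -0.2274, 0.2288]
eef_rot: [0.221, 0.975, 0.0, -0.001]
contact_force: [0.8, -0.3, -0.8]
finger_gap: -0.0002
finger_force: 0.0
```

>>> jog_arm --deltas "-16 -28 0 0 0; -16 -28 0 0 0; 0 0 0 0 0; 0 0 0 0 0; 0 0 0 0 0"

```text
time: 7.15
tool_pos: [0.5945, -0.2896, 0.229]
eef_rot: [0.221, 0.975, 0.001, -0.001]
contact_force: [-0.7, 1.3, 0.5]
finger_gap: -0.0001
finger_force: 0.0
```

```bash
python3 - <<'E'
from bench import r
from h import *
c=r.calibration("wrist");im=r.capture("wrist");cv2.imwrite("pics/w2.png",im[:,:,::-1])
for p,s in blobs(im,(0,180,90),(4,255,255),(0,0,560,420),60): print(p,s,proj(c,*p,.058).round(4))
print(r.get_obs()["tool_pos"])
E
```

```text
[276.9 195.1] [257, 175, 41, 41, 1303] [ 0.597  -0.2898  0.058 ]
[ 0.59469257 -0.2891083   0.22942854]
```

View pics/w2.png

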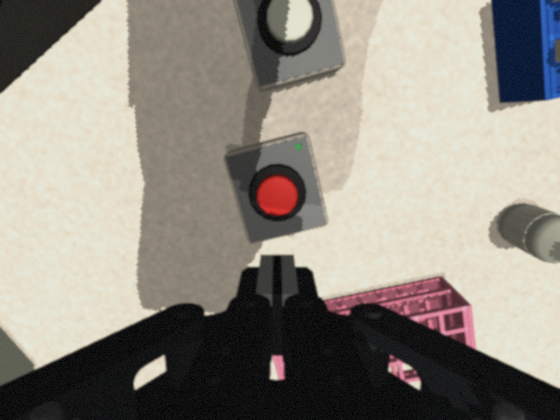

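The wrist view shows the red button at (277,195), in line with the fingers, and the white one well away at (290,20). I move 2 mm forward and go down to just above the red button.

>>> jog_arm --deltas "-2 0 25 0 0; 0 0 35 0 0; 0 0 35 0 0; 0 0 35 0 0; 0 0 20 0 0"

```text
time: 7.62
tool_pos: [0.5952, -0.2883, 0.0766]
eef_rot: [0.22, 0.976, 0.001, -0.002]
contact_force: [-0.3, -0.1, -1.1]
finger_gap: -0.0002
finger_force: 0.0
```

>>> jog_arm --deltas "0 0 6 0 0; 0 0 0 0 0; 0 0 0 0 0; 0 0 0 0 0"

```text
time: 7.95
tool_pos: [0.5981, -0.2914, 0.0764]
eef_rot: [0.22, 0.975, -0.001, 0.001]
contact_force: [-0.3, 0.2, -0.6]
finger_gap: -0.0003
finger_force: 0.0
```

>>> jog_arm --deltas "0 0 10 0 0; 0 0 6 0 0; 0 0 3 0 0; 0 0 0 0 0; 0 0 0 0 0"

```text
time: 8.37
tool_pos: [0.597, -0.2912, 0.0555]
eef_rot: [0.221, 0.975, 0.0, 0.0]
contact_force: [-0.0, -0.1, 2.5]
finger_gap: -0.0001
finger_force: 1.4
```

Contact at 2.5 N, with the button pressed about 2.5 mm. Pressing on.

>>> jog_arm --deltas "0 0 2 0 0; 0 0 2 0 0; 0 0 1 0 0; 0 0 0 0 0; 0 0 0 0 0"

```text
time: 8.78
tool_pos: [0.5971, -0.2913, 0.0519]
eef_rot: [0.221, 0.975, -0.0, 0.001]
contact_force: [-3.7, 3.5, 16.0]
finger_gap: 0.0001
finger_force: 8.3
```

Force is 16 N at z = 0.052, so the button is at its stop, fully down. Releasing.

>>> jog_arm --deltas "0 0 -10 0 0; 0 0 -25 0 0; 0 0 -35 0 0; 0 0 -20 0 0; 0 0 0 0 0"

```text
time: 9.2
tool_pos: [0.599, -0.2925, 0.1453]
eef_rot: [0.221, 0.975, -0.001, 0.003]
contact_force: [0.6, -0.7, 0.5]
finger_gap: 0.0001
finger_force: 0.0
```

>>> jog_arm --deltas "0 0 0 0 0; 0 0 0 0 0; 0 0 0 0 0; 0 0 0 0 0; 0 0 0 0 0"

```text
time: 9.62
tool_pos: [0.5963, -0.2908, 0.1392]
eef_rot: [0.221, 0.975, 0.0, -0.001]
contact_force: [0.5, -0.1, -0.2]
finger_gap: 0.0001
finger_force: 0.0
```

```bash
python3 - <<'E'
from bench import r
print(r.get_obs()["tool_pos"],r.get_obs()["contact_force"]); print(r.hand_in())
E
```

```text
[ 0.59627385 -0.2908306   0.1392008 ] [ 0.49929999 -0.0738546  -0.16863703]
the job is handed in; nothing more can be done
None
```

I pointed at the green cap from about 21 mm above for about 2.5 s, then pressed the red button to its stop (16 N) and released it, and handed the job in at about 9.7 s; the only contact I measured was on the red button, and the hand-in gave no verdict.

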